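# Tip a sliding lid over its stop lip and push it off the condiment tray

### The arm

A 6-joint arm with a two-finger parallel gripper is mounted at the origin on the work surface. World frame = base frame: x ahead of the robot, y to its left, z up, the work surface at z = 0. Lengths are in mm, angles in rad, forces in N, time in s.
With the tool pointing down it reaches from about 350 to 725 mm from the base axis. Payload 6 kg.
Tool frame: the origin (TCP) lies at the very end of the fingers, on their centre line; the grasp point (between the pads) lies 19 mm behind it (arm.grip_depth is the distance from the TCP to the grasp point, in mm); z points along the fingers, y is the line along which they close (so a half turn about z gives the same grasp; the last joint's range is limited). The gripper opens to 85 mm and grips with 20 to 120 N. Pads are 22 mm wide; open, the fingers measure 114 mm over their backs; the gripper's body (76 mm by 85 mm) begins 54 mm behind the grasp point. The pads swing forward as they close: fully open they stand 13 mm farther back than shut.
Start: joints at [-0.95, 0.04, 0.085, 0, -1.615, -0.334], TCP at [169.74, -575.467, 231.261] pointing down, gripper open.
Joint ranges: [-2.56, 2.56], [-1.29, 2.01], [-1.08, 1.49], [-3.29, 1.98], [-2.81, -0.18], [-2.99, 2.99]. Speed limits (rad/s): [2.57, 2.57, 3.01, 3.14, 3.14, 3.14].

### API

Orientations are given as a unit quaternion [w, x, y, z].
In Python, from bench import arm gives the robot as it stands.
- The arm moves only by the tool servo_tool, never from a script. Its argument "moves" is a list of rows, each a list of 3 entries, a list of its own where there are three numbers: the finger opening in mm, from 0 to 85.4, then the shift along the tool's x, y, z in mm, then the turn about the tool's z in degrees. A call has 1 to 8 rows; each row shifts and turns the commanded pose from where the row before left it, along the tool's axes as they then stand; what a row does not reach is not made up. A row lasts 1/12 s, in which the tool goes at most 41.7 mm and 7.16 degrees, less where a joint would pass 70% of its speed; a pose out of reach is approached as far as the arm can. A call is refused whole if a number of a shift passes 41.7 or a number of a turn 7.16, either way. A call with a gripper value outside its range is refused whole. The fingers move at their own pace and stop on an object; the grip force is fixed at half the most. Time passes only in rows, so rows that do not move let the fingers close. It gives the time, the measured TCP pose, the force, the opening and the grip force at its end, in the units of the state.
- arm.read_state(): the state, without advancing time (a new reading comes with each control period).
- arm.read_camera(name): name is "scene" or "top" or "wrist"; returns a dict with "image" (420x560x3 uint8, red, green, blue), "mtx" (3x3 intrinsics, pixels), "D" ([k1, k2, p1, p2, k3] as OpenCV has them; the pictures are not rectified), "R" (3x3) and "t" (3): a world point X has camera coordinates R X + t; the wrist camera has in their place "mount" (4x4, takes a point from camera to tool coordinates, whose origin is the TCP and whose axes are the flange's). Camera axes: x right, y down, z forward; pixel columns grow to the right and rows downward; lengths in mm; the calibration is good to about 2 mm. A picture is of the moment at which its call begins: read the wrist's pose just before it. There is no depth.
- arm.job_done(): hands the job in; it is judged then, once.
Trained networks look in the newest picture that a camera, given by its name, has taken for a name from the list of things; names that differ only in an ending like _2 or _b are one class to them, and where a whole thing is asked for, a point or a joint stands for the part that bears it (a point fixed in the world has none). Each returns a list of dicts, best first, with "score" (0 to 1); they miss things now and then, are a little off and sometimes report something else, mostly with a low value. They report only what shows in the picture. A call takes as long as a camera call. They do not tell look-alikes from the thing itself.
- arm.find_in(camera, query): "rect" ([left, top, right, bottom] as shares, 0 to 1, of the picture: columns of its width, rows of its height, round what is visible of it).
The state is a dict: "time_s": time; "q": joint angles; "joint_velocities": joint speeds; "joint_efforts": joint torques, N m; "eef_pos": TCP position; "eef_rot": TCP orientation; "contact_force": force on the tool from outside, world axes, zero at the start; "torque": the same for the moment, N m; "finger_gap": finger opening in mm; "gripper_force": force on a finger pad.
Only numpy, scipy, OpenCV 4.12 (cv2) and the standard library are available. Lean on these libraries where they do the work, as an engineer would, in place of code of your own. Each camera call takes 0.05 s, during which the arm holds its last target. There are 200 camera calls.

### The job

Open the ceramic condiment tray: its bamboo lid is kept in by a stop lip, so feel for the thumb block on the lid's tail and gently press it down, behind its rib, until the nose rises above the lip, push the lid out over the lip along its grooves, and leave it lying flat, right way up, wholly on the cutting board and clear of the tray. Do not press hard on the lid, and leave the salt shaker and the other kitchen things standing where they are.

Things in the scene. Friction and masses are not known exactly. Their poses are not given: they have to be found in the camera images.
- tray: white ceramic condiment tray, fixed, 230 long (x) x 106 wide (y) x 42 high (mm); origin at the centre of its underside, z up. The lid slides out towards +x on two side ledges, tops at z 27, x -32 to 109; it tips about their rear ends. Side walls 94 apart inside; rear wall x -115 to -109. Blue groove roofs over the lid's edges, x -109 to 0, z 36 to 42, leave 82 clear between them
- tray_lip (a point): middle of the top edge of the stop lip: the blue front wall at the tray's +x end, 6 thick (tray x 109 to 115), top at tray z 33; axes as the tray's
- lid: loose bamboo lid plate, 200 long (x) x 90 wide x 6 thick, 0.14 to 0.26 kg, in the tray with its x along the tray's +x, underside at tray z 27; origin at the centre of its underside. Nose 4 to 14 short of the lip. On its tail a dark thumb block on two posts, lid x -100 to -60, 74 wide, with a rib 8 thick, 56 wide, 10 high along its front (lid x -68 to -60)
- lid_pad (a point): on the plate's top under the thumb block's pressing face, 84 behind the lid's origin, 16 behind the rib's rear face; axes as the lid's. The face is 4 to 22 above it, set differently each time and rigid: feel for it. From contact, 1 to 4 N tips the lid: 3.5 down lifts the nose over the lip, 5 down it is stopped rigidly. 10 to 18 N keeps it tipped while pushed
- lid_nose (a point): middle of the lower edge of the lid's leading (+x) end; axes as the lid's
- lid_tail (a point): middle of the lower edge of the lid's rear (-x) end; axes as the lid's
- board: fixed bamboo cutting board, 240 long (its x, nearly along the tray's x) x 210 wide x 30 thick, just beyond the tray's lip end (gap 3 to 12); origin at the centre of its underside, z up, top at z 30
- shaker: loose glass salt shaker with steel screw cap, 38 diameter, 73 high, standing on the board beside the lid's way; origin at the centre of its underside
- bento: loose closed steel bento box 124 x 184 x 60; origin at the centre of its underside
- soy: loose amber bottle, 54 diameter, 150 high; origin at the centre of its underside
- mill: loose dark wooden pepper mill, 54 diameter, 140 high; origin at the centre of its underside
- mug: loose blue mug, 76 diameter, 90 high; origin at the centre of its underside
- bowl: loose terracotta bowl, 120 diameter, 50 high; origin at the centre of its underside
- dish: loose white sauce dish, 90 diameter, 25 high; origin at the centre of its underside
Not all that is in view belongs to the job. Of the things that look like the lid, the smaller one is meant. There is more than one size of the shaker; the one meant has the size given above.

How it is judged:
By the outcome, as a careful person would: the job done as asked, in the order asked, and still so for the second after the job is handed in, with the robot touching nothing.
It also fails if it takes over 61 s, if anything falls off the work surface, if the arm or the gripper's body presses on something with over 40 N, if the wrist force passes 120 N, or if a joint passes its speed limit or range.

## Working session

There is one attempt and no reset: what is moved stays moved. The work goes in short steps, Python scripts to look and compute and a tool call to move; the robot and the scene stay as the last step left them, time stands still between calls to the robot, and variables do not carry over. Pictures are saved under pics/ and viewed, at most 10 in all, crops included, and the job is handed in when it is done.

Besides the shell and the picture viewer there is one more tool, called after "Request:" in YAML: its name, and indented under it one key for each argument. servo_tool: Moves the arm, as the interface text tells. Its arguments: {"type":"object","properties":{"moves":{"type":"array"}},"required":["moves"]}

```bash
mkdir -p pics; python3 - <<'E'
from bench import arm
import cv2
s=arm.read_state();print(s['eef_pos'],s['eef_rot'],s['contact_force'],s['finger_gap'])
for c in("scene","top"):
    r=arm.read_camera(c);cv2.imwrite(f"pics/{c}0.png",r["image"][:,:,::-1])
    print(c,r['mtx'].tolist(),r['D'],r['R'].tolist(),r['t'])
    for n in("tray","tray_lip","lid","lid_pad","lid_nose","lid_tail","board","shaker"):
        print(n,[( [round(v*k) for v,k in zip(d['rect'],(560,420,560,420))],round(d['score'],2)) for d in arm.find_in(c,n)])
E
```

```text
[ 169.71959665 -575.15821238  230.26281962] [-1.96971007e-04 -1.42894792e-01  9.89737476e-01  8.76048635e-04] [0.16452618 0.126375   0.73564118] 85.53000737071592
scene [[430.33534552726013, 0.0, 278.12369316693923], [0.0, 430.33534552726013, 204.29942476045585], [0.0, 0.0, 1.0]] [-0.02692145  0.          0.          0.          0.        ] [[0.6706461262238055, 0.7417553859314625, 0.005720211768034781], [0.6089375177084401, -0.5461246280732681, -0.5752764467096825], [-0.4235904542221025, 0.3892901720484377, -0.8179390497087244]] [-364.54966231 -296.44123264 1425.67170341]
tray []
tray_lip [([227, 198, 321, 286], 0.66)]
lid [([231, 205, 310, 275], 0.8), ([163, 156, 243, 242], 0.63)]
lid_pad [([234, 207, 309, 274], 0.9), ([164, 158, 241, 237], 0.73)]
lid_nose [([235, 206, 312, 273], 0.93), ([162, 154, 242, 245], 0.84)]
lid_tail [([235, 207, 312, 274], 0.84), ([162, 157, 244, 240], 0.74)]
board [([230, 201, 317, 286], 0.61), ([276, 143, 383, 237], 0.57)]
shaker [([268, 132, 285, 169], 0.64), ([299, 149, 316, 177], 0.52)]
top [[463.42146688737563, 0.0, 276.0901418433998], [0.0, 463.4214
[... 203 characters left out ...]
 -0.0009172766954757773, -0.16401921363974784], [0.16401083894380208, 0.006032878264057038, -0.9864400889505663]] [ -10.33243052  542.16469119 1231.68552052]
tray [([255, 165, 346, 213], 0.68)]
tray_lip [([258, 165, 343, 212], 0.88), ([262, 170, 338, 205], 0.75)]
lid [([265, 171, 335, 206], 0.96), ([262, 235, 364, 323], 0.6), ([256, 166, 345, 210], 0.6)]
lid_pad [([266, 169, 339, 208], 0.89), ([260, 237, 364, 324], 0.62)]
lid_nose [([262, 234, 366, 320], 0.86), ([261, 176, 338, 208], 0.78)]
lid_tail [([264, 174, 340, 207], 0.75), ([262, 239, 365, 325], 0.57), ([209, 213, 223, 235], 0.37)]
board [([172, 158, 257, 238], 0.68)]
shaker [([212, 256, 236, 274], 0.78), ([206, 214, 222, 232], 0.71)]
```

```bash
python3 - <<'E'
import cv2
a=cv2.imread("pics/top0.png")[130:350,150:390];cv2.imwrite("pics/topc.png",cv2.resize(a,(800,733),interpolation=cv2.INTER_CUBIC)[:600])
b=cv2.imread("pics/scene0.png")[120:300,150:390];cv2.imwrite("pics/scenec.png",cv2.resize(b,(800,600),interpolation=cv2.INTER_CUBIC))
E
```

```text
(no output)
```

View pics/topc.png

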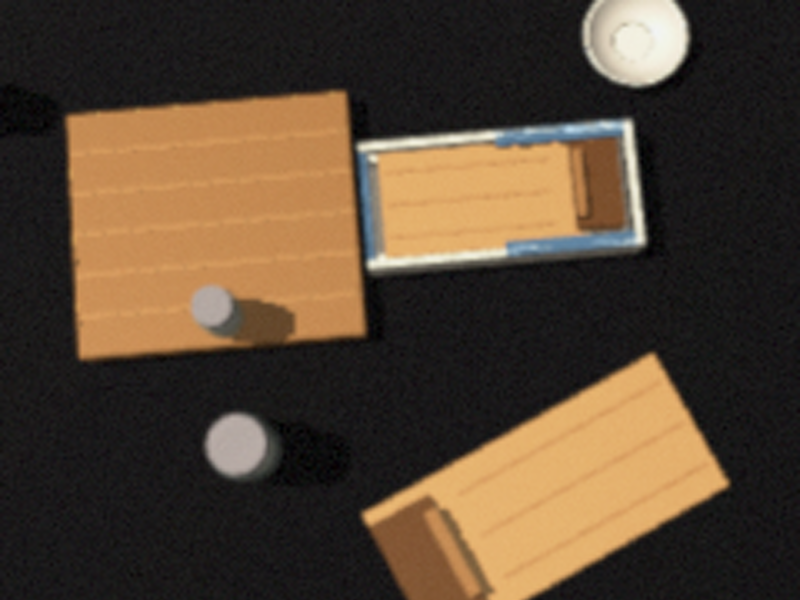

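View pics/scenec.png

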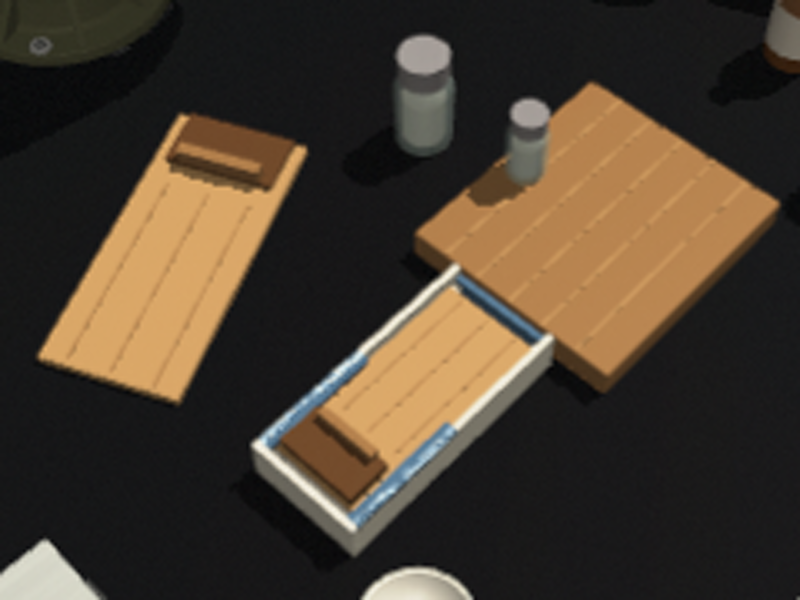

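The top view shows the smaller lid in the tray (crop corners ≈358,143 / 632,120 / 645,246 / 370,271). The board lies to its left and the small shaker stands on the board (213,305). The bigger lid and bigger shaker are decoys. The scene view agrees.

```bash
cat >h.py <<'E'
import numpy as np,cv2
from scipy.optimize import least_squares
K={'scene':(430.33534552726013,278.12369316693923,204.29942476045585,-0.02692145,[[0.6706461262238055, 0.7417553859314625, 0.005720211768034781], [0.6089375177084401, -0.5461246280732681, -0.5752764467096825], [-0.4235904542221025, 0.3892901720484377, -0.8179390497087244]],[-364.54966231,-296.44123264,1425.67170341]),
'top':(463.42146688737563,276.0901418433998,207.13978110375155,-0.03921463,[[0.001894346453932435, -0.9999813813183299, -0.0058007299710871344], [-0.9864567178343215, -0.0009172766954757773, -0.16401921363974784], [0.16401083894380208, 0.006032878264057038, -0.9864400889505663]],[-10.33243052,542.16469119,1231.68552052])}
OFF={'scene':(150,120),'top':(150,130)}
def proj(c,X):
    f,cx,cy,k,R,t=K[c]
    return cv2.projectPoints(np.float64(X).reshape(-1,3),cv2.Rodrigues(np.array(R))[0],np.array(t),np.array([[f,0,cx],[0,f,cy],[0,0,1.]]),np.array([k,0,0,0,0.]))[0][:,0]
def crop(c,P): return np.array(P)/(10/3)+OFF[c]
def place(p,L):
    c,s=np.cos(p[2]),np.sin(p[2]);L=np.float64(L)
    return np.c_[L[:,0]*c-L[:,1]*s+p[0],L[:,0]*s+L[:,1]*c+p[1],L[:,2]]
def fit(L,obs,p0):
    return least_squares(lambda p:np.concatenate([(proj(c,place(p,L))-crop(c,P)).ravel() for c,P in obs.items()]),p0,x_scale=[10,10,.1])
E
python3 - <<'E'
from h import *
np.set_printoptions(precision=2,suppress=True)
T=[(115,-53,42),(-115,-53,42),(-115,53,42),(115,53,42)]
o={'top':[(358,143),(632,120),(645,246),(370,271)],'scene':[(552,340),(355,530),(255,447),(457,267)]}
B=[(120,-105,30),(-120,-105,30),(-120,105,30),(120,105,30)]
ob={'top':[(67,116),(347,91),(366,335),(80,358)],'scene':[(778,205),(605,372),(417,237),(590,82)]}
for n,L,oo in(('tray',T,o),('board',B,ob)):
    r=fit(L,oo,[520,-100,1.6]);print(n,r.x,r.fun)
    for c in oo:
        print(c,fit(L,{c:oo[c]},[520,-100,1.6]).x)
    if n=='tray':p=r.x
def res(X): return np.concatenate([(proj('top',X)-crop('top',[(213,305)])).ravel(),(proj('scene',X)-crop('scene',[(530,106)])).ravel()])
r=least_squares(res,[450,100,103]);X=r.x;print('shaker cap',X,r.fun)
def loc(X): 
    c,s=np.cos(p[2]),np.sin(p[2]);d=X[:2]-p[:2];return d@[c,s],d@[-s,c]
print(loc(X))
# rib and block top corners triangulated: pairs top/scene
# lid nose, z=33 top edge (top view ~ x 381, y 205)
for nm,t,z in(('nose',(380,205),33),('ribrear-ish',(588,178),50),('tail',(628,182),45)):
    r=least_squares(lambda q:(proj('top',[[q[0],q[1],z]])-crop('top',[t])).ravel(),[520,-100]);print(nm,loc(r.x))
d={n:None for n in()}
for nm,t,s in(('block rear -y',(622,137),(350,503)),('block rear +y',(629,228),(281,440)),):
    r=least_squares(lambda X:np.concatenate([(proj('top',X)-crop('top',[t])).ravel(),(proj('scene',X)-crop('scene',[s])).ravel()]),[520,-100,50]);print(nm,loc(r.x),r.x[2],r.fun)
E
```

```text
tray [598.65 -74.3    1.66] [-0.79 -0.39 -1.24 -0.84 -0.8  -1.56 -1.17 -1.52 -0.08 -0.7  -1.83  1.
 -2.02 -0.4  -1.38 -0.9 ]
top [595.58 -77.05   1.66]
scene [601.28 -72.02   1.67]
board [574.88 164.96   1.66] [-0.71 -0.82 -0.57 -0.75 -0.2  -0.71 -0.82  0.    0.03 -0.57 -0.38  1.87
 -2.31 -1.15 -0.5  -0.56]
top [573.28 163.31   1.66]
scene [576.25 166.74   1.66]
shaker cap [494.67 153.74 112.49] [-0.87 -0.65 -1.13  0.23]
(np.float64(236.70543057757394), np.float64(82.38517640000049))
nose (np.float64(99.22350744027294), np.float64(1.0202675838551856))
ribrear-ish (np.float64(-74.8850200376705), np.float64(-2.4212861244072434))
tail (np.float64(-108.32597640318367), np.float64(2.974882735168952))
block rear -y (np.float64(-102.92946957343531), np.float64(-37.532446817782215)) 50.65392388216615 [-1.52 -0.96 -1.55  0.24]
block rear +y (np.float64(-100.07810249026551), np.float64(38.835596017911804)) 47.05236798729836 [-1.71 -1.03 -1.78  0.26]
```

Request:
servo_tool:
  moves:
    - [0,[0,0,0],-7.15]
    - [0,[0,0,0],-7.15]
    - [0,[0,0,0],-7.15]
    - [0,[0,0,0],-7.15]
    - [0,[0,0,0],-7.15]
    - [0,[0,0,0],-7.15]
    - [0,[0,0,0],-7.15]
    - [0,[0,0,0],-7.15]

```text
time_s: 1.57
eef_pos: [169.7, -575.5, 231.3]
eef_rot: [0.0, -0.602, 0.799, 0.0]
contact_force: [-0.7, 0.1, 0.2]
finger_gap: -0.0
gripper_force: 0.0
```

Request:
servo_tool:
  moves:
    - [0,[0,0,0],-7.15]
    - [0,[0,0,0],-7.15]
    - [0,[0,0,0],-7.15]
    - [0,[-23,-29,0],0]
    - [0,[-23,-29,0],0]
    - [0,[-23,-29,0],0]
    - [0,[-23,-29,0],0]
    - [0,[-23,-29,0],0]

```text
time_s: 2.23
eef_pos: [304.8, -446.8, 231.4]
eef_rot: [-0.0, 0.738, -0.675, 0.0]
contact_force: [1.4, -0.4, 0.7]
finger_gap: 0.3
gripper_force: 0.0
```

Request:
servo_tool:
  moves:
    - [0,[-23,-29,0],0]
    - [0,[-23,-29,0],0]
    - [0,[-23,-29,0],0]
    - [0,[-23,-29,0],0]
    - [0,[-23,-29,0],0]
    - [0,[-23,-29,0],0]
    - [0,[-23,-29,0],0]
    - [0,[-23,-29,0],0]

```text
time_s: 2.9
eef_pos: [519.9, -242.7, 231.6]
eef_rot: [-0.0, 0.738, -0.675, 0.0]
contact_force: [0.3, -0.1, 0.6]
finger_gap: 0.2
gripper_force: 0.0
```

```bash
cat >st.py <<'E'
from bench import arm
import numpy as np
from scipy.spatial.transform import Rotation as Ro
def st():
    s=arm.read_state();w,x,y,z=s['eef_rot'];R=Ro.from_quat([x,y,z,w]);M=R.as_matrix()
    print(s['time_s'],'pos',np.round(s['eef_pos'],1),'xang',np.degrees(np.arctan2(M[1,0],M[0,0])).round(2),'z',M[:,2].round(3),'F',np.round(s['contact_force'],1),'gap',round(s['finger_gap'],1),'q',np.round(s['q'],2))
    return np.array(s['eef_pos']),M
def target(T):
    p,M=st();print('tool shift',(M.T@(np.array(T)-p)).round(1))
E
python3 -c "
from st import *
target([605,-160,110])"
```

```text
2.9 pos [ 519.9 -242.7  231.6] xang -84.9 z [ 0.001 -0.    -1.   ] F [ 0.3 -0.1  0.6] gap 0.2 q [-0.09 -0.03  0.01 -0.   -1.62  0.18]
tool shift [-74.8 -92.1 121.6]
```

Request:
servo_tool:
  moves:
    - [0,[-18,-22,0],0]
    - [0,[-18,-22,0],0]
    - [0,[-18,-22,0],0]
    - [0,[-18,-22,0],0]
    - [0,[0,0,35],0]
    - [0,[0,0,35],0]
    - [0,[0,0,35],0]
    - [0,[0,0,0],0]

```text
time_s: 3.57
eef_pos: [596.2, -163.4, 117.2]
eef_rot: [0.003, 0.738, -0.675, -0.006]
contact_force: [-1.9, 0.4, -3.3]
finger_gap: -0.2
gripper_force: 0.0
```

```bash
python3 - <<'E'
from st import *
import cv2
target([605,-160,110])
r=arm.read_camera('wrist');cv2.imwrite('pics/w1.png',r['image'][:,:,::-1]);print(r['mtx'],r['D'],r['mount'])
E
```

```text
3.5667 pos [ 596.2 -163.4  117.2] xang -84.93 z [-0.013  0.003 -1.   ] F [-1.9  0.4 -3.3] gap -0.2 q [ 0.05  0.12 -0.04 -0.   -1.43  0.04]
tool shift [-2.6 -9.2  7.1]
[[366.77486829   0.         276.65483309]
 [  0.         366.77486829 207.00967993]
 [  0.           0.           1.        ]] [0.03174409 0.         0.         0.         0.        ] [[-4.92442258e-04 -9.54344567e-01 -2.98707558e-01  7.65554941e+01]
 [ 9.99999033e-01 -8.58433236e-04  1.09404434e-03  8.65796537e-02]
 [-1.30051577e-03 -2.98706730e-01  9.54344067e-01 -1.41915311e+02]
 [ 0.00000000e+00  0.00000000e+00  0.00000000e+00  1.00000000e+00]]
```

View pics/w1.png

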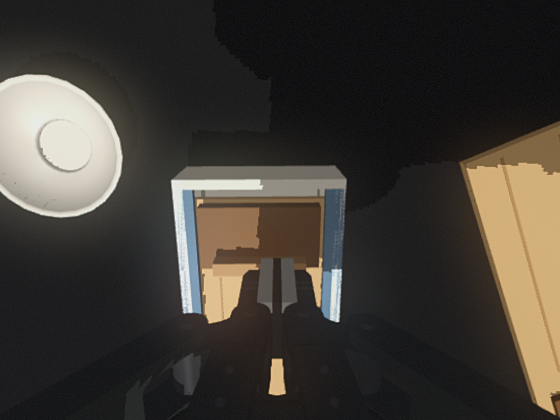

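The wrist view shows the fingers above the lid. The tray's rear wall is at rows ~180–196 (cols 174–346). The block's rear edge is at row ~204 (cols 197–322), the rib's rear face at rows 250–262 and the rib's top at 262–275.

```bash
cat >wr.py <<'E'
import numpy as np,cv2
mtx=np.array([[366.77486829,0,276.65483309],[0,366.77486829,207.00967993],[0,0,1]]);D=np.array([0.03174409,0,0,0,0])
mount=np.array([[-4.92442258e-04,-9.54344567e-01,-2.98707558e-01,7.65554941e+01],[9.99999033e-01,-8.58433236e-04,1.09404434e-03,8.65796537e-02],[-1.30051577e-03,-2.98706730e-01,9.54344067e-01,-1.41915311e+02],[0,0,0,1]])
E
python3 - <<'E'
from st import *
from wr import *
p,M=st();p=np.array([596.2,-163.4,117.2])
def ray(u,v,z):
    a=cv2.undistortPoints(np.array([[[u,v]]],float),mtx,D)[0,0]
    d=M@(mount[:3,:3]@[a[0],a[1],1]);o=p+M@mount[:3,3];X=o+d*(z-o[2])/d[2]
    c,s=np.cos(1.6615),np.sin(1.6615);e=X[:2]-[597.5,-75];return X.round(1),(e@[c,s]).round(1),(e@[-s,c]).round(1)
for n,u,v,z in(('wall outer L',173,180,42),('wall outer R',346,180,42),('wall inner',260,196,42),('blk L',197,204,48),('blk R',322,204,48),('blk L z40',197,204,40),('blk L z54',197,204,54),('ribrear top L',213,262,58),('ribrear top R',306,262,58),('ribrear bot L',213,250,48),('tcp',0,0,0)):
    print(n,*ray(u,v,z))
E
```

```text
3.6167 pos [ 597.7 -164.4  122. ] xang -84.92 z [-0.008  0.001 -1.   ] F [-0.5  0.9  0.5] gap 0.0 q [ 0.05  0.11 -0.03 -0.   -1.43  0.04]
wall outer L [ 659.8 -183.6   42. ] -113.8 -52.2
wall outer R [ 555.6 -192.6   42. ] -113.4 52.4
wall inner [ 606.8 -178.1   42. ] -103.6 0.1
blk L [ 644.  -171.6   48. ] -100.4 -37.5
blk R [ 569.2 -178.    48. ] -100.0 37.5
blk L z40 [ 645.5 -169.1   40. ] -98.0 -39.3
blk L z54 [ 642.8 -173.6   54. ] -102.3 -36.2
ribrear top L [ 631.7 -139.2   58. ] -67.0 -28.2
ribrear top R [ 575.9 -143.8   58. ] -66.6 27.7
ribrear bot L [ 633.3 -142.4   48. ] -70.4 -29.6
tcp [ 774.5 -276.5    0. ] -216.7 -158.0
```

Request:
servo_tool:
  moves:
    - [0,[0,0,0],0]
    - [0,[0,0,0],0]
    - [0,[0,0,0],0]

```text
time_s: 3.87
eef_pos: [601.4, -165.1, 129.8]
eef_rot: [-0.001, 0.738, -0.675, 0.002]
contact_force: [0.2, 0.7, 0.7]
finger_gap: 0.5
gripper_force: 0.0
```

```bash
python3 -c "
from st import *
target([605.2,-159.2,60])"
```

```text
3.8667 pos [ 601.4 -165.1  129.8] xang -84.92 z [ 0.005 -0.001 -1.   ] F [0.2 0.7 0.7] gap 0.5 q [ 0.05  0.11 -0.03  0.   -1.43  0.04]
tool shift [-5.6 -4.  69.8]
```

Request:
servo_tool:
  moves:
    - [0,[-5,-4,15],0]
    - [0,[0,0,15],0]
    - [0,[0,0,15],0]
    - [0,[0,0,15],0]
    - [0,[0,0,0],0]
    - [0,[0,0,0],0]
    - [0,[0,0,0],0]

```text
time_s: 4.45
eef_pos: [604.6, -159.7, 68.6]
eef_rot: [-0.001, 0.738, -0.675, 0.001]
contact_force: [-0.1, -0.7, -0.9]
finger_gap: 0.1
gripper_force: 0.0
```

```bash
python3 -c "
from st import *
target([605.2,-159.2,60])"
```

```text
4.45 pos [ 604.6 -159.7   68.6] xang -84.91 z [ 0.003 -0.001 -1.   ] F [-0.1 -0.7 -0.9] gap 0.1 q [ 0.06  0.15 -0.1   0.   -1.32  0.03]
tool shift [-0.4 -0.6  8.6]
```

Request:
servo_tool:
  moves:
    - [0,[0,0,4],0]
    - [0,[0,0,4],0]
    - [0,[0,0,2],0]
    - [0,[0,0,0],0]

```text
time_s: 4.78
eef_pos: [603.3, -159.3, 55.7]
eef_rot: [0.0, 0.738, -0.675, -0.0]
contact_force: [-0.1, 0.1, 0.3]
finger_gap: -0.2
gripper_force: 0.0
```

Request:
servo_tool:
  moves:
    - [0,[0,0,1],0]
    - [0,[0,0,1],0]
    - [0,[0,0,1],0]
    - [0,[0,0,0],0]

```text
time_s: 5.12
eef_pos: [603.5, -159.4, 53.0]
eef_rot: [0.0, 0.738, -0.675, -0.0]
contact_force: [0.1, 0.6, 0.5]
finger_gap: 0.1
gripper_force: 0.0
```

Request:
servo_tool:
  moves:
    - [0,[0,0,1],0]
    - [0,[0,0,1],0]
    - [0,[0,0,1],0]
    - [0,[0,0,0],0]

```text
time_s: 5.45
eef_pos: [603.7, -159.6, 50.4]
eef_rot: [-0.0, 0.738, -0.675, 0.0]
contact_force: [0.4, -0.2, 1.3]
finger_gap: 0.2
gripper_force: 0.5
```

Request:
servo_tool:
  moves:
    - [0,[0,0,1],0]
    - [0,[0,0,0],0]

```text
time_s: 5.62
eef_pos: [603.7, -159.5, 49.3]
eef_rot: [-0.0, 0.738, -0.675, 0.0]
contact_force: [0.7, -0.7, 0.8]
finger_gap: 0.0
gripper_force: 0.6
```

Request:
servo_tool:
  moves:
    - [0,[0,0,1],0]
    - [0,[0,0,0],0]

```text
time_s: 5.78
eef_pos: [603.6, -159.4, 48.2]
eef_rot: [-0.0, 0.738, -0.675, 0.0]
contact_force: [0.0, -0.9, 0.7]
finger_gap: -0.3
gripper_force: 0.7
```

Request:
servo_tool:
  moves:
    - [0,[0,0,1],0]
    - [0,[0,0,0],0]

```text
time_s: 5.95
eef_pos: [603.5, -159.4, 47.1]
eef_rot: [0.0, 0.738, -0.675, -0.0]
contact_force: [0.2, -1.7, 0.1]
finger_gap: 0.2
gripper_force: 0.7
```

Request:
servo_tool:
  moves:
    - [0,[0,0,1],0]
    - [0,[0,0,0],0]

```text
time_s: 6.12
eef_pos: [603.7, -159.5, 46.8]
eef_rot: [-0.0, 0.738, -0.675, 0.0]
contact_force: [-0.4, -0.7, 3.8]
finger_gap: 0.1
gripper_force: 1.7
```

Request:
servo_tool:
  moves:
    - [0,[0,0,1],0]
    - [0,[0,0,0],0]

```text
time_s: 6.28
eef_pos: [603.9, -159.6, 46.6]
eef_rot: [-0.0, 0.738, -0.675, 0.001]
contact_force: [-2.8, -0.5, 7.2]
finger_gap: -0.0
gripper_force: 3.5
```

Request:
servo_tool:
  moves:
    - [0,[0,0,1],0]
    - [0,[0,0,0],0]

```text
time_s: 6.45
eef_pos: [603.9, -159.6, 46.4]
eef_rot: [-0.0, 0.738, -0.675, 0.001]
contact_force: [-3.8, 0.2, 10.0]
finger_gap: 0.4
gripper_force: 5.1
```

```bash
python3 - <<'E'
from st import *
import cv2
st()
b=arm.read_camera('scene')['image'][185:305,220:340,::-1];a=cv2.imread('pics/scene0.png')[185:305,220:340]
cv2.imwrite('pics/cmp.png',cv2.resize(np.hstack([a,b]),(800,400),interpolation=cv2.INTER_CUBIC))
E
```

```text
6.45 pos [ 603.9 -159.6   46.4] xang -84.89 z [ 0.001 -0.001 -1.   ] F [-3.8  0.2 10. ] gap 0.4 q [ 0.06  0.16 -0.13  0.   -1.28  0.03]
```

View pics/cmp.png

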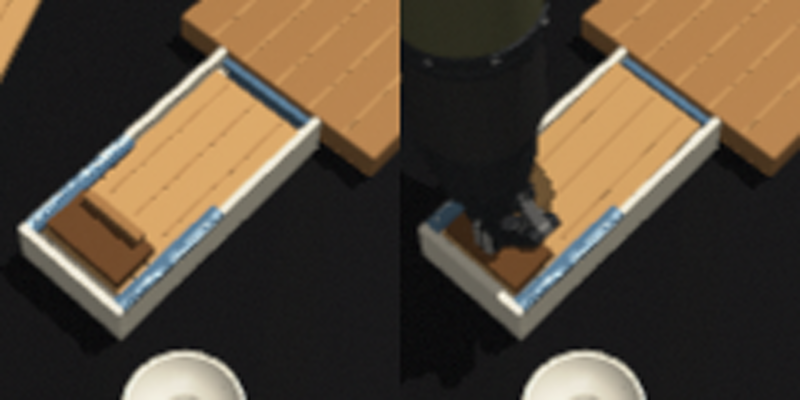

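Request:
servo_tool:
  moves:
    - [0,[0,0,0.8],0]
    - [0,[-2,0,0],0]
    - [0,[-2,0,0],0]
    - [0,[-2,0,0],0]
    - [0,[0,0,0],0]

```text
time_s: 6.92
eef_pos: [604.3, -155.5, 46.6]
eef_rot: [0.0, 0.738, -0.675, 0.003]
contact_force: [0.3, -7.6, 10.1]
finger_gap: 0.2
gripper_force: 5.3
```

Request:
servo_tool:
  moves:
    - [0,[-2,0,0],0]
    - [0,[-2,0,0],0]
    - [0,[0,0,0],0]

```text
time_s: 7.17
eef_pos: [604.1, -151.6, 46.7]
eef_rot: [0.0, 0.738, -0.675, 0.003]
contact_force: [-0.4, -7.3, 10.6]
finger_gap: 0.1
gripper_force: 5.4
```

Request:
servo_tool:
  moves:
    - [0,[-2,0,0.4],0]
    - [0,[-2,0,0.4],0]
    - [0,[-2,0,0],0]
    - [0,[-2,0,0],0]

```text
time_s: 7.5
eef_pos: [604.0, -145.0, 47.0]
eef_rot: [0.0, 0.738, -0.675, 0.004]
contact_force: [-0.1, -12.5, 12.9]
finger_gap: -0.0
gripper_force: 7.0
```

Request:
servo_tool:
  moves:
    - [0,[-2,0,0],0]
    - [0,[-2,0,0],0]
    - [0,[-2,0,0],0]
    - [0,[-2,0,0],0]

```text
time_s: 7.83
eef_pos: [603.7, -137.7, 47.8]
eef_rot: [0.0, 0.738, -0.675, 0.005]
contact_force: [1.4, -13.3, 14.6]
finger_gap: 0.1
gripper_force: 9.0
```

Request:
servo_tool:
  moves:
    - [0,[-2.5,0,-0.2],0]
    - [0,[-2.5,0,-0.2],0]
    - [0,[-2.5,0,-0.2],0]
    - [0,[-2.5,0,-0.2],0]

```text
time_s: 8.17
eef_pos: [603.2, -128.4, 49.8]
eef_rot: [0.0, 0.738, -0.675, 0.006]
contact_force: [-0.6, -16.0, 17.4]
finger_gap: 0.0
gripper_force: 9.3
```

Request:
servo_tool:
  moves:
    - [0,[-2.5,0,-0.25],0]
    - [0,[-2.5,0,-0.25],0]
    - [0,[-2.5,0,-0.25],0]
    - [0,[-2.5,0,-0.25],0]

```text
time_s: 8.5
eef_pos: [602.2, -118.0, 50.4]
eef_rot: [0.0, 0.738, -0.675, 0.005]
contact_force: [-0.7, -14.7, 16.7]
finger_gap: 0.2
gripper_force: 8.6
```

```bash
python3 - <<'E'
from st import *
import cv2
st()
b=arm.read_camera('scene')['image'][165:305,220:360,::-1]
cv2.imwrite('pics/s2.png',cv2.resize(b,(600,600),interpolation=cv2.INTER_CUBIC))
E
```

```text
8.5 pos [ 602.2 -118.    50.4] xang -84.96 z [ 0.008 -0.007 -1.   ] F [ -0.7 -14.7  16.7] gap 0.2 q [ 0.14  0.12 -0.16  0.01 -1.28 -0.05]
```

View pics/s2.png

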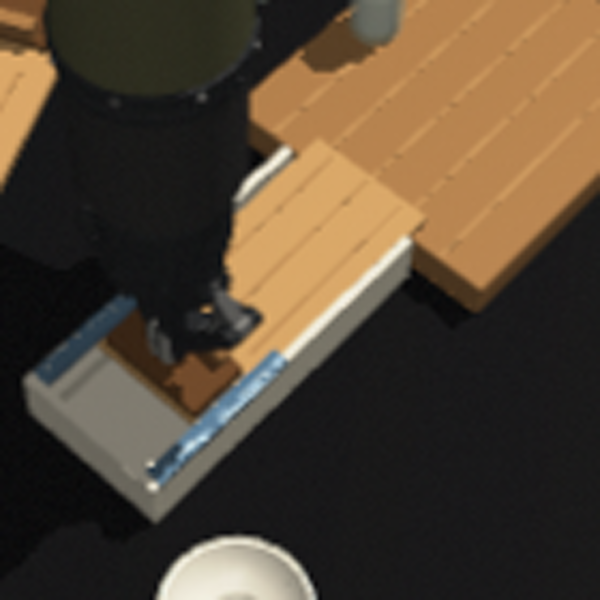

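Request:
servo_tool:
  moves:
    - [0,[-3,0,-0.5],0]
    - [0,[-3,0,-0.5],0]
    - [0,[-3,0,-0.5],0]
    - [0,[-3,0,-0.5],0]

```text
time_s: 8.88
eef_pos: [600.9, -104.8, 51.1]
eef_rot: [-0.0, 0.738, -0.675, 0.004]
contact_force: [1.4, -10.0, 12.9]
finger_gap: 0.0
gripper_force: 6.3
```

Request:
servo_tool:
  moves:
    - [0,[-3,0,-0.5],0]
    - [0,[-3,0,-0.3],0]
    - [0,[-3,0,-0.3],0]
    - [0,[-3,0,-0.3],0]

```text
time_s: 9.22
eef_pos: [599.4, -92.2, 51.8]
eef_rot: [-0.0, 0.738, -0.675, 0.004]
contact_force: [1.9, -8.2, 12.0]
finger_gap: 0.2
gripper_force: 5.7
```

Request:
servo_tool:
  moves:
    - [0,[-3,0,-0.6],0]
    - [0,[-3,0,-0.6],0]
    - [0,[-3,0,-0.5],0]
    - [0,[-3,0,-0.2],0]
    - [0,[-3,0,0],0]
    - [0,[-3,0,0],0]

```text
time_s: 9.72
eef_pos: [597.1, -73.4, 52.3]
eef_rot: [-0.0, 0.738, -0.675, 0.002]
contact_force: [0.7, -7.9, 8.7]
finger_gap: -0.2
gripper_force: 5.4
```

Request:
servo_tool:
  moves:
    - [0,[-3.5,0,0],0]
    - [0,[-3.5,0,0],0]
    - [0,[-3.5,0,0],0]
    - [0,[-3.5,0,0],0]
    - [0,[-3.5,0,0],0]
    - [0,[-3.5,0,0],0]

```text
time_s: 10.22
eef_pos: [595.4, -52.7, 52.6]
eef_rot: [-0.0, 0.738, -0.675, 0.003]
contact_force: [0.3, -7.3, 8.9]
finger_gap: -0.2
gripper_force: 6.3
```

Request:
servo_tool:
  moves:
    - [0,[-3.5,0,-0.3],0]
    - [0,[-3.5,0,-0.3],0]
    - [0,[-3.5,0,-0.3],0]
    - [0,[-3.5,0,-0.3],0]
    - [0,[-3.5,0,-0.3],0]

```text
time_s: 10.63
eef_pos: [593.3, -34.6, 53.0]
eef_rot: [-0.0, 0.738, -0.675, 0.002]
contact_force: [0.7, -4.6, 4.7]
finger_gap: 0.1
gripper_force: 5.2
```

Request:
servo_tool:
  moves:
    - [0,[-3.5,0,-0.5],0]
    - [0,[-3.5,0,-0.5],0]
    - [0,[-3.5,0,-0.5],0]
    - [0,[-3.5,0,-0.5],0]

```text
time_s: 10.97
eef_pos: [591.2, -19.5, 53.5]
eef_rot: [0.0, 0.738, -0.675, 0.0]
contact_force: [1.4, -4.5, 3.9]
finger_gap: -0.3
gripper_force: 4.6
```

Request:
servo_tool:
  moves:
    - [0,[-2,0,-1],0]
    - [0,[-2,0,-1],0]
    - [0,[-2,0,-1],0]
    - [0,[-2,0,-1],0]
    - [0,[0,0,0],0]

```text
time_s: 11.38
eef_pos: [590.2, -10.9, 57.2]
eef_rot: [-0.0, 0.738, -0.675, -0.0]
contact_force: [0.1, -2.0, 2.3]
finger_gap: 0.2
gripper_force: 1.6
```

```bash
python3 - <<'E'
from st import *
import cv2
st()
b=arm.read_camera('scene')['image'][125:305,220:400,::-1]
cv2.imwrite('pics/s3.png',cv2.resize(b,(600,600),interpolation=cv2.INTER_CUBIC))
E
```

```text
11.3833 pos [590.2 -10.9  57.2] xang -84.9 z [-0.     0.001 -1.   ] F [ 0.1 -2.   2.3] gap 0.2 q [ 0.32  0.06 -0.21 -0.   -1.3  -0.23]
```

View pics/s3.png

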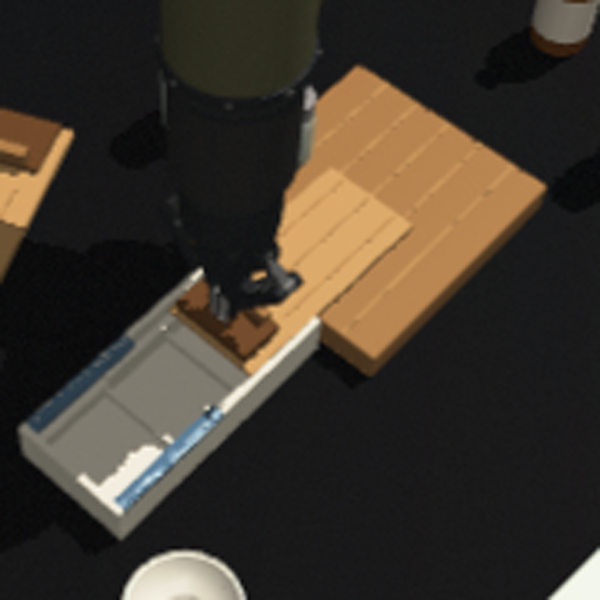

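Request:
servo_tool:
  moves:
    - [0,[-3.5,0,-0.5],0]
    - [0,[-3.5,0,-0.5],0]
    - [0,[-3.5,0,0],0]
    - [0,[-3.5,0,0],0]
    - [0,[-3.5,0,0],0]
    - [0,[-3.5,0,0],0]
    - [0,[-3.5,0,0],0]
    - [0,[-3.5,0,0],0]

```text
time_s: 12.1
eef_pos: [587.8, 16.9, 58.0]
eef_rot: [0.0, 0.738, -0.675, -0.0]
contact_force: [0.6, -2.6, 2.1]
finger_gap: -0.4
gripper_force: 1.1
```

Request:
servo_tool:
  moves:
    - [0,[-3.5,0,0],0]
    - [0,[-3.5,0,0],0]
    - [0,[-3.5,0,0],0]
    - [0,[-3.5,0,0],0]
    - [0,[-3.5,0,0],0]
    - [0,[-3.5,0,0],0]

```text
time_s: 12.6
eef_pos: [585.8, 37.8, 58.0]
eef_rot: [0.0, 0.738, -0.675, -0.0]
contact_force: [0.7, -0.4, -0.7]
finger_gap: 0.1
gripper_force: 0.4
```

Request:
servo_tool:
  moves:
    - [0,[-3.5,0,0.5],0]
    - [0,[-3.5,0,0],0]
    - [0,[-3.5,0,0],0]
    - [0,[-3.5,0,0],0]
    - [0,[-3.5,0,0],0]
    - [0,[-3.5,0,0],0]
    - [0,[-3.5,0,0],0]

```text
time_s: 13.18
eef_pos: [583.8, 62.1, 57.6]
eef_rot: [0.0, 0.738, -0.675, -0.0]
contact_force: [0.5, -1.0, -0.3]
finger_gap: -0.1
gripper_force: 0.4
```

Request:
servo_tool:
  moves:
    - [0,[-3.5,0,0],0]
    - [0,[-3.5,0,0],0]
    - [0,[-3.5,0,0],0]
    - [0,[-3.5,0,0],0]
    - [0,[-3,0,0],0]
    - [0,[-2,0,0],0]
    - [0,[0,0,0],0]

```text
time_s: 13.77
eef_pos: [582.2, 81.2, 57.8]
eef_rot: [-0.0, 0.738, -0.675, -0.0]
contact_force: [0.1, -0.5, 0.7]
finger_gap: 0.1
gripper_force: 0.0
```

```bash
python3 - <<'E'
from st import *
import cv2
st()
b=arm.read_camera('top')['image'][130:310,150:390,::-1]
cv2.imwrite('pics/t4.png',cv2.resize(b,(800,600),interpolation=cv2.INTER_CUBIC))
E
```

```text
13.7667 pos [582.2  81.2  57.8] xang -84.89 z [ 0.  0. -1.] F [ 0.1 -0.5  0.7] gap 0.1 q [ 0.48  0.06 -0.22 -0.   -1.3  -0.39]
```

View pics/t4.png

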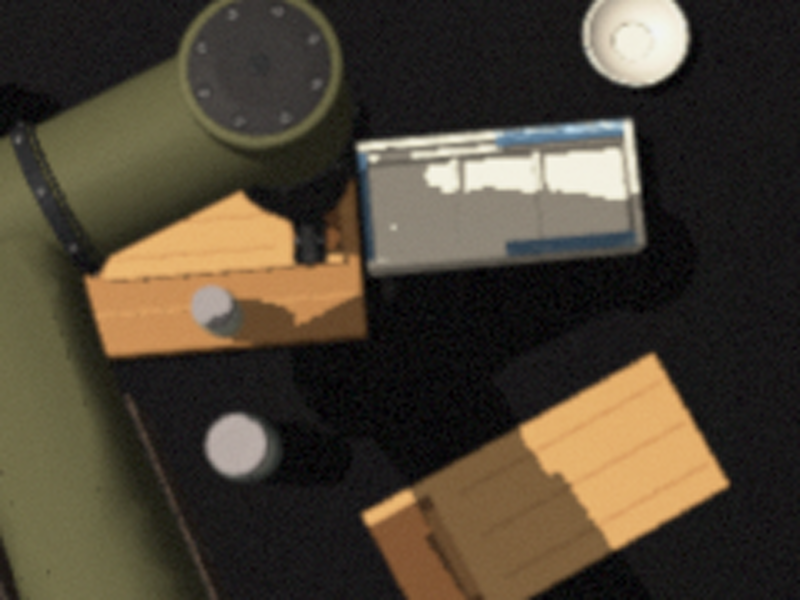

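Request:
servo_tool:
  moves:
    - [0,[2,0,0],0]
    - [0,[0,0,-10],0]
    - [0,[0,0,-30],0]
    - [0,[0,0,-40],0]
    - [0,[0,0,-40],0]
    - [0,[0,0,-40],0]
    - [0,[35,0,0],0]
    - [0,[40,0,0],0]

```text
time_s: 14.48
eef_pos: [590.3, 4.9, 222.6]
eef_rot: [-0.003, 0.739, -0.674, 0.002]
contact_force: [1.2, -0.6, -1.7]
finger_gap: -0.1
gripper_force: 0.0
```

Request:
servo_tool:
  moves:
    - [0,[40,0,0],0]
    - [0,[40,0,0],0]
    - [0,[40,0,0],0]
    - [0,[40,0,0],0]
    - [0,[40,0,0],0]
    - [0,[30,0,0],0]
    - [0,[0,0,0],0]
    - [0,[0,0,0],0]

```text
time_s: 15.15
eef_pos: [609.0, -227.1, 218.0]
eef_rot: [0.0, 0.737, -0.676, -0.0]
contact_force: [-0.3, 0.1, -0.4]
finger_gap: 0.4
gripper_force: 0.0
```

```bash
python3 - <<'E'
from st import *
import cv2
st()
b=arm.read_camera('top')['image'][130:310,150:390,::-1]
cv2.imwrite('pics/t5.png',cv2.resize(b,(800,600),interpolation=cv2.INTER_CUBIC))
b=arm.read_camera('scene')['image'][120:300,210:450,::-1]
cv2.imwrite('pics/s5.png',cv2.resize(b,(800,600),interpolation=cv2.INTER_CUBIC))
E
```

```text
15.15 pos [ 609.  -227.1  218. ] xang -85.1 z [-0.  0. -1.] F [-0.3  0.1 -0.4] gap 0.4 q [-0.05  0.17  0.2  -0.   -1.6   0.14]
```

View pics/t5.png

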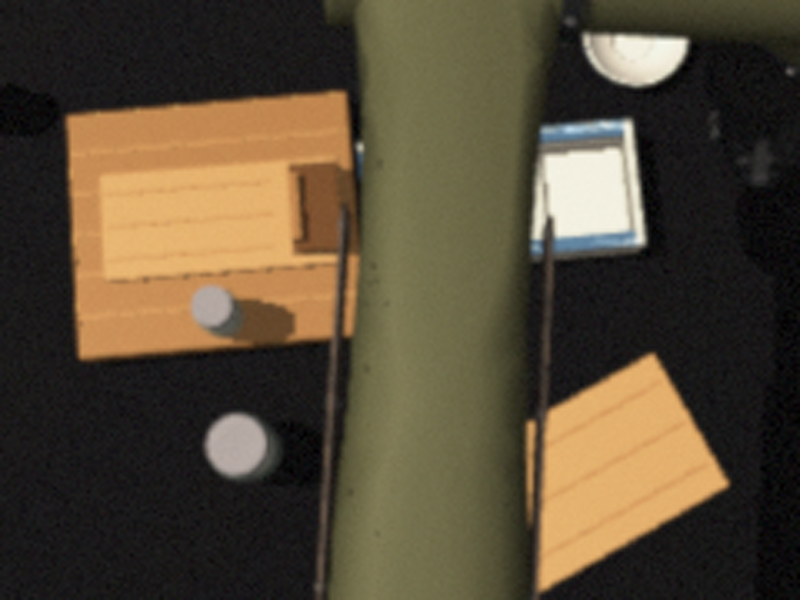

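View pics/s5.png

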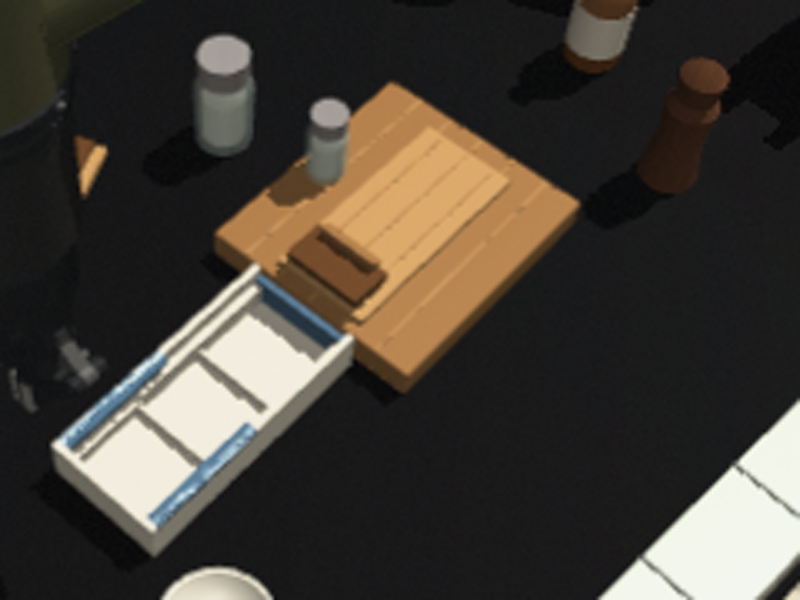

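The lid lies flat on the board: in the top view its nose is at column ~100 and the board edge at ~73, and the tail is about 15 mm inside the near edge. The shaker is still at (213,305), as before.

```bash
python3 -c "
from bench import arm
print(arm.job_done())"
```

```text
the job is handed in; nothing more can be done
None
```

The job is handed in: the tray is open and the lid lies flat, right way up and wholly on the board, clear of the tray, with the shaker unmoved; the hardest press I read on the lid was about 17 N.

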